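# Check the joint of a chopping board with a ball-tip damp meter

## Robot

A 6-joint arm with a two-finger parallel gripper is mounted at the origin on a cart in front of the work surface, level with it; the furniture and walls round the work are solid. World frame = base frame: x ahead of the robot, y to its left, z up, the work surface at z = 0. Lengths are in m, angles in rad, forces in N, time in s.
With the tool pointing down it reaches from about 0.3 to 0.775 m from the base axis. Payload 14.6 kg.
Tool frame: the origin (TCP) lies midway between the tips of the shut fingers; the grasp point (between the pads) lies 19 mm behind it (ctrl.grip_depth is the z of the grasp point in the tool frame, in m); z points along the fingers, y is the line along which they close (so a half turn about z gives the same grasp; the last joint's range is limited). The gripper opens to 94 mm and grips with 3 to 60 N. Pads are 16 mm wide; open, the fingers measure 119 mm over their backs; the gripper's body (75 mm by 177 mm) begins 78 mm behind the grasp point.
Start: joints at [1.23, 0.3, 1.521, -0, 1.321, -0.067], TCP at [0.149, 0.53, 0.205] pointing down, gripper open.
Joint ranges: [-3.03, 3.03], [-0.79, 2.21], [0.23, 2.52], [-1.04, 4.18], [0, 3.07], [-2.55, 2.55]. Speed limits (rad/s): [2.22, 2.22, 2.57, 3.14, 3.14, 3.14].

## Interface

Orientations are given as [roll, pitch, yaw] about the fixed x, y, z axes, in that order (R = Rz(yaw) Ry(pitch) Rx(roll)).
In Python, from station import ctrl gives the robot as it stands. The module is installed in compiled form; this text tells all that it offers.
- The arm moves only by the tool carry_out, never from a script. Its argument "commands" is a list of rows, each a list of 3 entries, a list of its own where there are three numbers: the closure, from 0 (fully open) to 1 (shut), then the shift along the tool's x, y, z in mm, then the turn, a rotation vector about the tool's x, y, z in rad. In form: [[gripper, [tx, ty, tz], [wx, wy, wz]], ...]. A call has 1 to 10 rows; each row shifts and turns the commanded pose from where the row before left it, along the tool's axes as they then stand; what a row does not reach is not made up. A row lasts 1/8 s, in which the tool goes at most 62.5 mm and 10.7 degrees, less where a joint would pass 70% of its speed; a pose out of reach is approached as far as the arm can. A call with a gripper value outside its range is refused whole. The fingers move at their own pace and stop on an object; "squeeze" is the grip in N (left out, the last holds). Time passes only in rows, so rows that do not move let the fingers close. It gives the time, the measured TCP pose, the force, the opening and the grip force at its end, in the units of the state.
- ctrl.get_obs(): the state, without advancing time (a new reading comes with each control period).
- ctrl.camera(name): name is "side" or "top" or "wrist"; returns a dict with "img" (480x640x3 uint8, blue, green, red), "camera_matrix" (3x3 intrinsics, pixels), "rvec" (rotation vector, rad) and "tvec" (3), from world to camera coordinates, as OpenCV has them. Camera axes: x right, y down, z forward; pixel columns grow to the right and rows downward; lengths in m; the calibration is good to about 2 mm. A picture is of the moment at which its call begins. There is no depth.
- ctrl.hand_in(): hands the job in; it is judged then, once.
Trained networks look in the newest picture that a camera, given by its name, has taken for a name from the list of things; names that differ only in an ending like _2 or _b are one class to them, and where a whole thing is asked for, a point or a joint stands for the part that bears it (a point fixed in the world has none). Each returns a list of dicts, best first, with "score" (0 to 1); they miss things now and then, are a little off and sometimes report something else, mostly with a low value. They report only what shows in the picture. A call takes as long as a camera call. They do not tell look-alikes from the thing itself.
- ctrl.outline_of(thing, camera): "region" (480x640 bool, what is visible of it).
- ctrl.place_of(thing, camera): "at" ([x, y, z] in m, in world coordinates, good to about 4 mm: a listed point, or the origin of a listed thing).
The state is a dict: "time_s": time; "qpos": joint angles; "joint_vel": joint speeds; "tau": joint torques, N m; "ee_pos": TCP position; "eef_rot": TCP orientation; "force": force on the tool from outside, world axes, zero at the start; "moment": the same for the moment, N m; "grip_width": finger opening in m; "grip_force": force on a finger pad.
Only numpy, scipy, OpenCV 4.12 (cv2) and the standard library are available. Lean on these libraries where they do the work, as an engineer would, in place of code of your own. Each camera call takes 0.05 s, during which the arm holds its last target. There are 200 camera calls.

## Task

Lift the damp meter out of its wooden stand and, holding it upright, press its sprung ball tip lightly on the middle of the small square plug of the chopping board, then run it slowly (about 4 cm/s) along the dark inlaid strip to the large round plug, staying on the strip and never lifting off or pressing hard. Finish holding the meter in the hand, still and upright, its ball on the middle of the round plug and its sprung tip pressed about half way in; the program ends while still holding it there. Leave the other things on the worktop and board where they are.

Things in the scene. Friction and masses are not known exactly. Their poses are not given: they have to be found in the camera images.
- meter: Grey damp meter, 135 mm long, 0.13 kg, upright in the stand. Origin: underside centre of its black flange (34 x 38 x 8 mm), which rests on the stand's top; z up. Handle 24 (x) x 30 (y) mm, flat sides, 8 to 75 mm above the origin: grip it there, best on its y sides (the -x face has the display). Below the flange: stem, 14 mm diameter, 34 mm long, then the sprung steel tip.
- meter_tip (a point): Lowest point of the 10 mm steel ball at the end of the sprung tip: 60 mm below the meter's origin on its axis while the spring is out; it moves towards the handle as it is pressed.
- plunger (a joint): How far the sprung tip is pressed in, m: 0 fully out, 0.016 fully in (stop). It takes about 0.7 N to start and 120 N/m more: about 1.7 N at half way (0.008).
- stand: Plain wooden stand, fixed, 70 x 70 mm block with two 86 mm long feet, 70 mm high. Origin: centre of its underside. A vertical through hole of 19 mm diameter in its middle carries the meter, which has to be raised 60 mm to clear it.
- board: Beech chopping board, 315 (x) x 405 (y) x 20 mm, lying flat on the worktop and fixed. Origin: centre of its underside; top face 20 mm above it. A dark inlaid strip 16 mm wide runs along its y at x = -30 mm, from y = -80 to +80 mm; one end is the square plug, the other the round plug (either way round).
- plug_round: Large round dark wooden plug, 52 mm diameter, flush in the board's top at one end of the strip, with an 8 mm steel pin in the middle. Origin: its centre, at the board's top face.
- plug_square: Smaller square dark wooden plug, 28 mm side, flush in the board's top at the other end of the strip, with an 8 mm steel pin in the middle. Origin: its centre, at the board's top face.
- lemon: Lemon, 71 x 53 x 51 mm, lying on the far side of the board; leave alone. Origin: its underside.
- garlic: Garlic bulb, 60 x 60 x 59 mm, on the far side of the board; leave alone. Origin: its underside.
- pepper_jar: Jar with a black lid, 45 mm across, 105 mm tall, beyond the stand; leave alone. Origin: its underside.
- shaker: Small glass shaker, 38 mm across, 59 mm tall, beyond the stand; leave alone. Origin: its underside.
- matchbox: Matchbox, 36 x 54 x 17 mm, to the right of the stand; leave alone. Origin: its underside.
- fork: Steel fork, 193 x 26 x 15 mm, lying near the front edge of the worktop; leave alone. Origin: its underside.
Mind the look-alikes: they are no part of the job. Leave any pink or red look-alike of the stand alone. What is shaped like the meter but turquoise or yellow is not meant.

How it is judged:
On the way, in this order (a step that is already met when the one before it is completed fails the run):
1. the meter is out of its stand, held in the hand (z of meter_tip in the frame of stand above 0.075 m and contact force between the fingers and meter above 1 N), for 0.1 s.
2. the upright meter's tip is pressed on the middle of the square plug (within 10 mm) (horizontal distance between meter_tip and plug_square below 0.01 m and value of joint plunger between 0.001 and 0.0155 m and contact force between meter and board above 0.2 N and angle between meter's own z axis and vertical below 0.17 rad), for 0.2 s.
3. the pressed tip runs along the strip: first part (horizontal distance between meter_tip and plug_round between 0.1 and 0.13 m and value of joint plunger between 0.001 and 0.0155 m and contact force between meter and board above 0.2 N and angle between meter's own z axis and vertical below 0.17 rad and x of meter_tip in the frame of board between -0.04 and -0.02 m), for 0.1 s.
4. the middle of the strip (horizontal distance between meter_tip and plug_round between 0.065 and 0.095 m and value of joint plunger between 0.001 and 0.0155 m and contact force between meter and board above 0.2 N and angle between meter's own z axis and vertical below 0.17 rad and x of meter_tip in the frame of board between -0.04 and -0.02 m), for 0.1 s.
5. last part of the strip (horizontal distance between meter_tip and plug_round between 0.03 and 0.06 m and value of joint plunger between 0.001 and 0.0155 m and contact force between meter and board above 0.2 N and angle between meter's own z axis and vertical below 0.17 rad and x of meter_tip in the frame of board between -0.04 and -0.02 m), for 0.1 s.
At the end, for the whole second after the job is handed in: The meter is held in the fingers, still (under 10 mm/s) and within 8 degrees of upright, clear of its stand, its ball within 8 mm of the round plug's centre and pressed on the board with 0.5 to 6 N, the sprung tip 4 to 12 mm in of its 16 mm; the bystanders are within 30 mm of where they stood (horizontal distance between meter_tip and plug_round below 0.008 m and value of joint plunger between 0.004 and 0.012 m and angle between meter's own z axis and vertical below 0.14 rad and contact force between meter and board between 0.5 and 6 N and contact force between the fingers and meter above 1 N and contact force between meter and stand below 0.05 N and linear speed of meter below 0.01 m/s and distance of each of lemon, garlic, pepper_jar, shaker, matchbox, fork from where it was at the start of the episode below 0.03 m); the arm keeps its last pose, push and grip.
It fails at once if the meter is pressed hard on the board (over 10 N) (contact force between meter and board above 10 N).
It fails at once if the pressed tip leaves the strip sideways (over 12 mm from its middle line) (value of joint plunger above 0.001 m and contact force between meter and board above 0.2 N and (x of meter_tip in the frame of board above -0.018 m or x of meter_tip in the frame of board below -0.042 m)).
It fails at once if the tip is lifted off (3 to 12 mm) over the strip between the plugs (x of meter_tip in the frame of board between -0.04 and -0.02 m and y of meter_tip in the frame of board between -0.055 and 0.055 m and z of meter_tip in the frame of board between 0.023 and 0.032 m).
It fails at once if the tip is dragged fast (over 100 mm/s) over the board (value of joint plunger above 0.001 m and contact force between meter and board above 0.2 N and linear speed of meter above 0.1 m/s).
It fails at once if a bystander is displaced by more than 50 mm (distance of any of lemon, garlic, pepper_jar, shaker, matchbox, fork from where it was at the start of the episode above 0.05 m).
It also fails if it takes over 51 s, if anything falls off the work surface, if the arm or the gripper's body presses on something with over 40 N, if the wrist force passes 120 N, or if a joint passes its speed limit or range.

## Working session

There is one attempt and no reset: what is moved stays moved. The work goes in short steps, Python scripts to look and compute and a tool call to move; the robot and the scene stay as the last step left them, time stands still between calls to the robot, and variables do not carry over. Pictures are saved under pics/ and viewed, at most 10 in all, crops included, and the job is handed in when it is done.

Besides the shell and the picture viewer there is one more tool, called after "Emit:" as name(argument=value, ...), one argument or row to a line, values as JSON. carry_out: Moves the arm, as the interface text tells. Its arguments: {"type":"object","properties":{"commands":{"type":"array","items":{"type":"array"}},"squeeze":{"type":"number"}},"required":["commands"]}

```bash
mkdir -p pics
python3 - <<'E'
from station import ctrl
import cv2, numpy as np
ims=[]
for c in ["top","side"]:
    d=ctrl.camera(c); im=d["img"].copy(); 
    R=cv2.Rodrigues(np.array(d["rvec"],float))[0]; print(c,"cam pos",(-R.T@np.array(d["tvec"]).ravel()).round(3))
    for t in ["meter","meter_tip","stand","board","plug_round","plug_square","matchbox","pepper_jar"]:
        for r in ctrl.place_of(t,c)[:3]:
            p=np.array(r["at"],float)
            px=cv2.projectPoints(p.reshape(1,3),np.array(d["rvec"],float),np.array(d["tvec"],float),np.array(d["camera_matrix"]),None)[0].ravel()
            print(t,round(r["score"],2),p.round(3),px.round())
    cv2.imwrite(f"pics/{c}0.png",im)
o=ctrl.get_obs(); print({k:np.round(v,3) for k,v in o.items()}, ctrl.grip_depth)
E
```

```text
top cam pos [ 0.299 -0.103  1.42 ]
meter 0.82 [ 0.522 -0.325  0.073] [404. 233.]
meter 0.79 [ 0.418 -0.364  0.06 ] [419. 275.]
meter 0.56 [ 0.582 -0.224  0.058] [363. 210.]
stand 0.9 [ 0.421 -0.484 -0.004] [460. 276.]
stand 0.88 [ 0.517 -0.328 -0.002] [400. 239.]
stand 0.56 [ 0.389 -0.247 -0.004] [370. 287.]
board 0.88 [0.52  0.09  0.002] [243. 237.]
plug_round 0.73 [0.489 0.165 0.018] [213. 248.]
plug_square 0.47 [0.492 0.008 0.022] [273. 247.]
plug_square 0.37 [0.488 0.168 0.019] [211. 248.]
matchbox 0.68 [ 0.548 -0.506 -0.002] [467. 228.]
matchbox 0.16 [0.627 0.166 0.021] [214. 195.]
pepper_jar 0.65 [ 0.682 -0.283  0.   ] [383. 179.]
pepper_jar 0.65 [0.494 0.165 0.02 ] [213. 246.]
side cam pos [ 0.415 -1.25   0.647]
meter 0.92 [ 0.52  -0.326  0.072] [326. 285.]
meter 0.71 [ 0.584 -0.224  0.059] [346. 267.]
meter 0.68 [ 0.419 -0.362  0.059] [285. 300.]
meter_tip 0.6 [ 0.584 -0.224 -0.003] [345. 287.]
stand 0.96 [ 0.39  -0.246  0.   ] [274. 295.]
stand 0.76 [ 0.423 -0.484 -0.005] [291. 356.]
stand 0.55 [ 0.526 -0.325  0.001] [329. 309.]
board 0.56 [ 0.526  0.09  -0.   ] [314. 238.]

[... 201 characters left out ...]
square 0.58 [ 0.68  -0.282  0.002] [385. 295.]
plug_square 0.49 [0.497 0.006 0.02 ] [307. 244.]
matchbox 0.65 [ 0.546 -0.506  0.   ] [348. 356.]
pepper_jar 0.74 [ 0.677 -0.28   0.001] [384. 295.]
{'time_s': np.float64(0.9), 'qpos': array([ 1.23 ,  0.3  ,  1.521, -0.   ,  1.321, -0.067]), 'joint_vel': array([ 0.001, -0.001, -0.   , -0.001,  0.   , -0.   ]), 'tau': array([ 3.0000e-03, -5.3166e+01, -3.5293e+01,  7.1000e-02,  2.1000e-02,
        0.0000e+00]), 'ee_pos': array([0.149, 0.529, 0.205]), 'eef_rot': array([-3.142,  0.   ,  2.868]), 'force': array([-0.912, -1.01 , -0.143]), 'moment': array([-0.049, -0.006,  0.007]), 'grip_force': np.float64(0.0), 'grip_width': np.float64(0.094)} -0.0188
```

Run:
```python
import cv2, numpy as np
t=cv2.imread("pics/top0.png");s=cv2.imread("pics/side0.png")
a=cv2.resize(t[150:340,180:500],(800,475),interpolation=cv2.INTER_CUBIC)
b=cv2.resize(s[200:390,230:430],(600,570),interpolation=cv2.INTER_CUBIC)
cv2.imwrite("pics/a.png",a);cv2.imwrite("pics/b.png",b)
```

```text
(no output)
```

View pics/a.png

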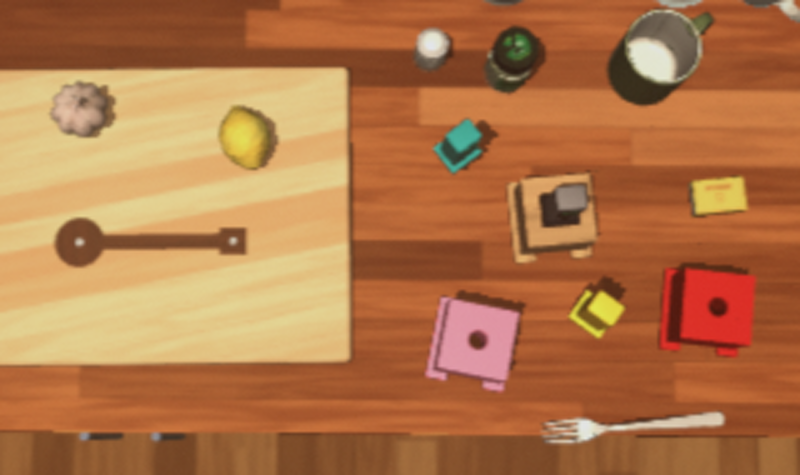

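View pics/b.png

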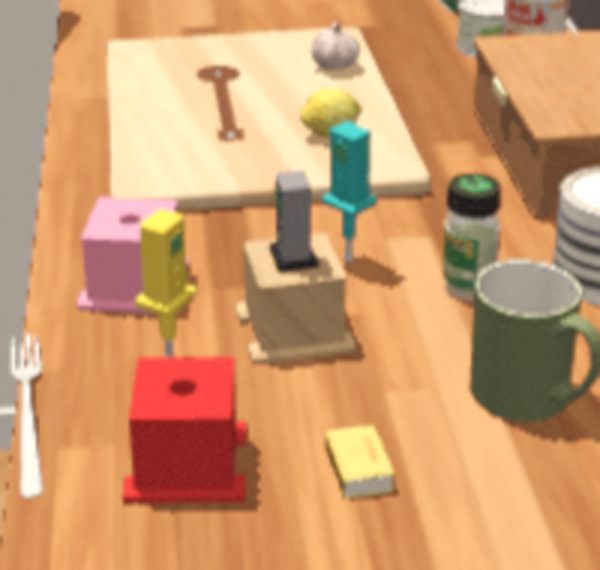

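The target is the grey meter in the wooden stand, top image (400,235). The look-alikes are a turquoise meter (363,210), a yellow meter (419,275), a pink stand (370,287) and a red stand (460,276). In the crops, the grey body with its black flange sits in the wooden stand, turned about 7°. The round plug is at y≈0.166 and the square plug at y≈0.007. First I turn the tool while rising.

Emit:
carry_out(
  commands=[
    [0,[0,0,-6],[0,0,0.18]],
    [0,[0,0,-6],[0,0,0.18]],
    [0,[0,0,-6],[0,0,0.18]],
    [0,[0,0,-6],[0,0,0.18]],
    [0,[0,0,-6],[0,0,0.18]],
    [0,[0,0,-6],[0,0,0.18]],
    [0,[0,0,-6],[0,0,0.18]],
    [0,[0,0,-6],[0,0,0.18]],
    [0,[0,0,-6],[0,0,0.18]],
    [0,[0,0,-6],[0,0,0.18]],
  ],
)

```text
time_s: 2.15
ee_pos: [0.1487, 0.5295, 0.2656]
eef_rot: [3.142, 0.0, 1.062]
force: [-0.1, -1.0, -0.2]
grip_width: 0.0939
grip_force: 0.0
```

Emit:
carry_out(
  commands=[
    [0,[-36,46,0],[0,0,0]],
    [0,[-36,46,0],[0,0,0]],
    [0,[-36,46,0],[0,0,0]],
    [0,[-36,46,0],[0,0,0]],
    [0,[-36,46,0],[0,0,0]],
    [0,[-36,46,0],[0,0,0]],
    [0,[-36,46,0],[0,0,0]],
    [0,[-36,46,0],[0,0,0]],
    [0,[-36,46,0],[0,0,0]],
    [0,[-36,46,0],[0,0,0]],
  ],
)

```text
time_s: 3.4
ee_pos: [0.3786, -0.0097, 0.2658]
eef_rot: [3.141, -0.0, 1.068]
force: [0.3, 0.4, -0.2]
grip_width: 0.0942
grip_force: 0.0
```

Emit:
carry_out(
  commands=[
    [0,[-36,46,0],[0,0,0]],
    [0,[-36,46,0],[0,0,0]],
    [0,[-36,46,0],[0,0,0]],
    [0,[0,0,0],[0,0,0.18]],
    [0,[0,0,0],[0,0,0.18]],
    [0,[0,0,0],[0,0,0.18]],
    [0,[0,0,0],[0,0,0.18]],
    [0,[0,0,0],[0,0,0.18]],
    [0,[0,0,0],[0,0,0.045]],
  ],
)

```text
time_s: 4.53
ee_pos: [0.447, -0.1688, 0.2655]
eef_rot: [3.142, -0.0, 0.119]
force: [0.3, -0.2, 0.7]
grip_width: 0.0944
grip_force: 0.0
```

Emit:
carry_out(
  commands=[
    [0,[15,49,0],[0,0,0]],
    [0,[15,49,0],[0,0,0]],
    [0,[15,49,0],[0,0,0]],
    [0,[0,0,0],[0,0,0]],
  ],
)

```text
time_s: 5.03
ee_pos: [0.5098, -0.3114, 0.2638]
eef_rot: [-3.14, 0.002, 0.12]
force: [0.0, 0.4, -0.3]
grip_width: 0.0941
grip_force: 0.0
```

Run:
```python
from station import ctrl
import cv2, numpy as np
o=ctrl.get_obs(); print(o["ee_pos"],o["eef_rot"])
d=ctrl.camera("wrist"); cv2.imwrite("pics/w1.png",d["img"])
R=cv2.Rodrigues(np.array(d["rvec"],float))[0]; print("cam pos",(-R.T@np.array(d["tvec"]).ravel()).round(3), R[2].round(2), R[0].round(2))
for t in ["meter","stand"]:
    for r in ctrl.place_of(t,"wrist")[:3]:
        p=np.array(r["at"],float)
        px=cv2.projectPoints(p.reshape(1,3),np.array(d["rvec"],float),np.array(d["tvec"],float),np.array(d["camera_matrix"]),None)[0].ravel()
        print(t,round(r["score"],2),p.round(3),px.round())
```

```text
[ 0.50984975 -0.31140017  0.26379145] [-3.14030943e+00  1.68542511e-03  1.20442498e-01]
cam pos [ 0.587 -0.303  0.444] [-0.26 -0.03 -0.96] [ 0.12 -0.99 -0.  ]
meter 0.96 [ 0.521 -0.324  0.065] [329. 210.]
meter 0.82 [ 0.415 -0.36   0.058] [348. 308.]
meter 0.59 [ 0.585 -0.223  0.062] [232. 131.]
stand 0.86 [ 0.425 -0.479  0.001] [442. 293.]
stand 0.57 [ 0.39  -0.241  0.   ] [247. 297.]
```

View pics/w1.png

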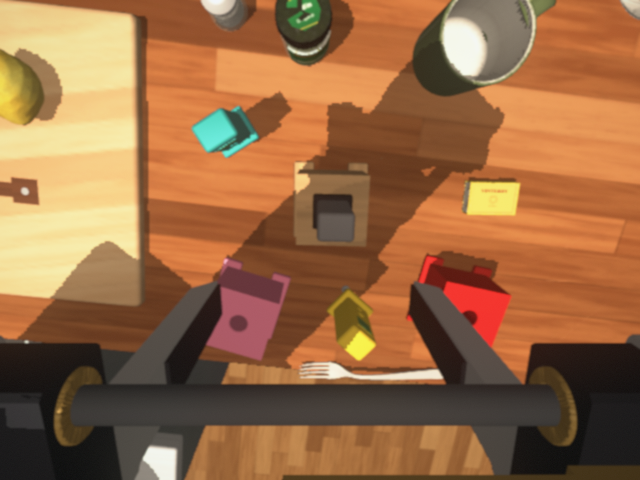

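Grey meter in the wooden stand in the shaded middle: handle top at about px (336,223), stand edges parallel to the image columns, so the yaw matches within ~1–2°. The yellow (352,325) and turquoise (225,130) meters are clear of the fingers.

```bash
cat > h.py <<'E'
from station import ctrl
import cv2, numpy as np
def ray(d,uv,z):
    K=np.array(d["camera_matrix"],float);R=cv2.Rodrigues(np.array(d["rvec"],float))[0];t=np.array(d["tvec"],float).ravel()
    n=cv2.undistortPoints(np.array(uv,float).reshape(-1,1,2),K,None)[:,0]
    c=-R.T@t; v=np.c_[n,np.ones(len(n))]@R
    return c+v*((z-c[2])/v[:,2])[:,None]
E
python3 - <<'E'
from h import *
d=ctrl.camera("wrist");cv2.imwrite("pics/c1.png",cv2.resize(d["img"][150:260,270:400],(780,660)[:2],interpolation=cv2.INTER_CUBIC)[:600])
print(ray(d,[[336,223]],.145).round(4),ray(d,[[332,204]],.07).round(4))
for t in ["meter"]:
    m=ctrl.outline_of(t,"wrist")[0]["region"].astype(np.uint8)
    ys,xs=np.nonzero(m);print(xs.min(),xs.max(),ys.min(),ys.max())
E
```

```text
[[ 0.5251 -0.3238  0.145 ]] [[ 0.5281 -0.3234  0.07  ]]
197 262 107 157
```

View pics/c1.png

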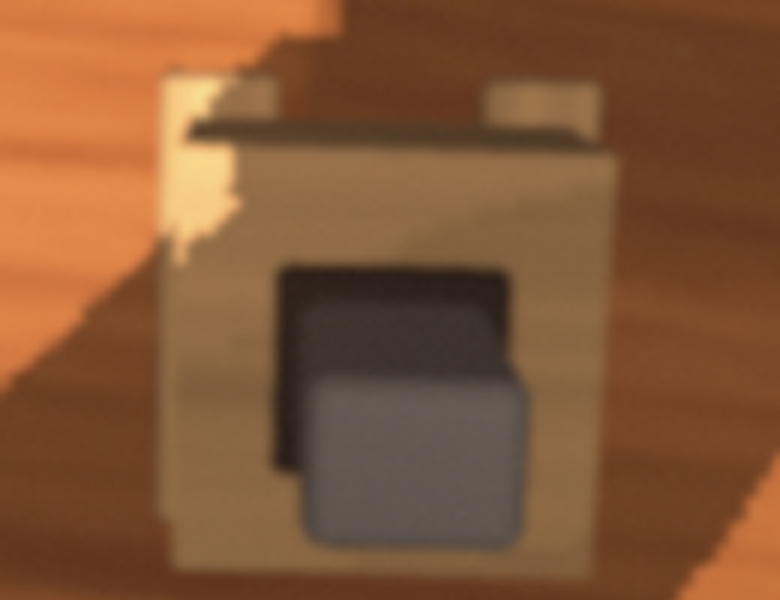

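Emit:
carry_out(
  commands=[
    [0,[10,16,0],[0,0,0]],
    [0,[0,0,42],[0,0,0]],
    [0,[0,0,42],[0,0,0]],
    [0,[0,0,42],[0,0,0]],
    [0,[0,0,30],[0,0,0]],
    [0,[0,0,12],[0,0,0]],
    [0,[0,0,0],[0,0,0]],
    [0,[0,0,0],[0,0,0]],
  ],
  squeeze=25,
)

```text
time_s: 6.28
ee_pos: [0.5222, -0.3241, 0.0991]
eef_rot: [3.14, -0.002, 0.123]
force: [-0.4, 0.1, 0.6]
grip_width: 0.0942
grip_force: 0.0
```

Emit:
carry_out(
  commands=[
    [1,[0,0,0],[0,0,0]],
    [1,[0,0,0],[0,0,0]],
    [1,[0,0,0],[0,0,0]],
    [1,[0,0,0],[0,0,0]],
    [1,[0,0,0],[0,0,0]],
    [1,[0,0,0],[0,0,0]],
    [1,[0,0,0],[0,0,0]],
    [1,[0,0,0],[0,0,0]],
  ],
  squeeze=25,
)

```text
time_s: 7.28
ee_pos: [0.5216, -0.3239, 0.0974]
eef_rot: [3.141, -0.0, 0.123]
force: [0.3, -1.1, 0.1]
grip_width: 0.0302
grip_force: 25.0
```

Emit:
carry_out(
  commands=[
    [1,[0,0,-10],[0,0,0]],
    [1,[0,0,-15],[0,0,0]],
    [1,[0,0,-20],[0,0,0]],
    [1,[0,0,-20],[0,0,0]],
    [1,[0,0,-20],[0,0,0]],
    [1,[0,0,-15],[0,0,0]],
    [1,[0,0,0],[0,0,0]],
    [1,[0,0,0],[0,0,0]],
  ],
)

```text
time_s: 8.28
ee_pos: [0.5214, -0.3237, 0.1968]
eef_rot: [-3.141, 0.001, 0.123]
force: [-0.1, -0.3, -1.5]
grip_width: 0.0297
grip_force: 25.0
```

Run:
```python
from h import *
o=ctrl.get_obs(); print(o["ee_pos"].round(4),o["eef_rot"].round(4),o["force"].round(2),o["grip_width"])
for c in ["side","top"]:
    d=ctrl.camera(c)
    if c=="side": cv2.imwrite("pics/s2.png",cv2.resize(d["img"][180:330,230:430],(800,600),interpolation=cv2.INTER_CUBIC))
    for t in ["meter","meter_tip","plug_round","plug_square"]:
        for r in ctrl.place_of(t,c)[:3]: print(c,t,round(r["score"],2),np.round(r["at"],4))
# pin pixels in top: near (273,247),(212,248)
cv2.imwrite("pics/t2.png",cv2.resize(d["img"][230:265,190:290],(800,280),interpolation=cv2.INTER_CUBIC))
```

```text
[ 0.5214 -0.3237  0.1968] [-3.1409e+00  8.0000e-04  1.2280e-01] [-0.11 -0.34 -1.5 ] 0.02968667378090517
side meter 0.9 [ 0.5204 -0.3222  0.1733]
side meter 0.9 [ 0.4192 -0.3585  0.0603]
side meter 0.86 [ 0.5853 -0.2268  0.0595]
side meter_tip 0.56 [ 0.5202 -0.3236  0.1058]
side meter_tip 0.54 [ 0.5833 -0.226  -0.0016]
side plug_round 0.59 [0.4915 0.163  0.0224]
side plug_square 0.62 [0.4937 0.0059 0.0212]
top meter 0.74 [ 0.5821 -0.2228  0.0588]
top plug_round 0.66 [0.4908 0.1662 0.02  ]
top plug_square 0.48 [0.4933 0.0076 0.0221]
```

View pics/s2.png

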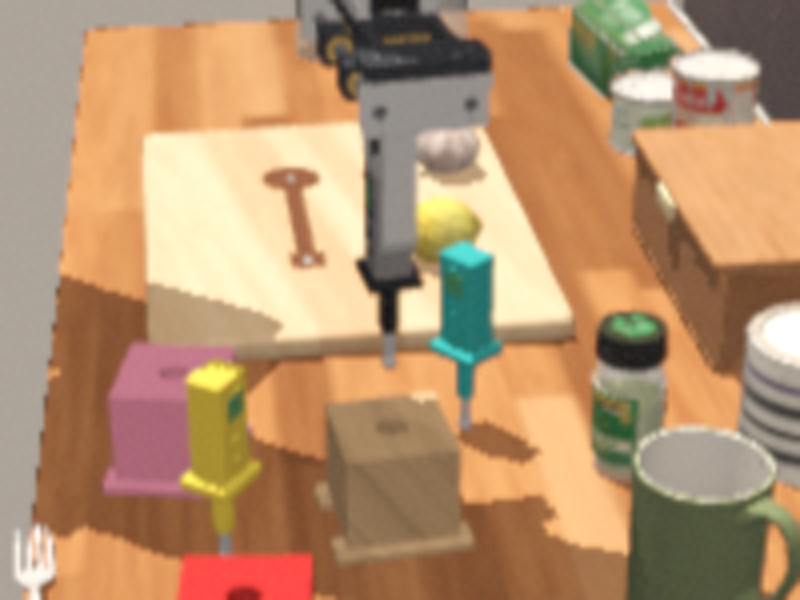

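View pics/t2.png

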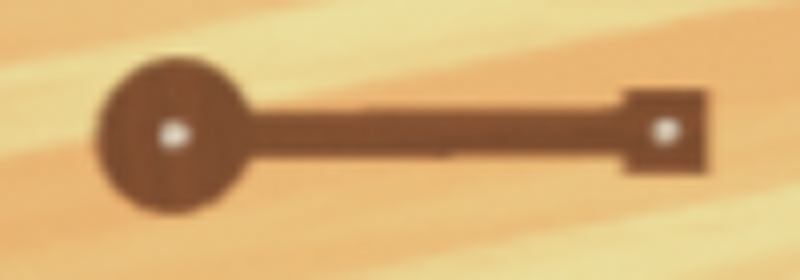

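The meter is held and hangs straight below the fingers, with its ball at crop (388,365) clear of the empty stand. In the top view the pins are at px (211.4,246.3) for the round plug and (272.8,245.9) for the square one.

Emit:
carry_out(
  commands=[
    [1,[1,-20,0],[0,0,0]],
    [1,[2,-40,0],[0,0,0]],
    [1,[2,-46,0],[0,0,0]],
    [1,[2,-46,0],[0,0,0]],
    [1,[2,-46,0],[0,0,0]],
    [1,[2,-46,0],[0,0,0]],
    [1,[2,-46,0],[0,0,0]],
    [1,[1,-28,0],[0,0,0]],
    [1,[0,-14,0],[0,0,0]],
    [1,[0,0,0],[0,0,0]],
  ],
)

```text
time_s: 10.02
ee_pos: [0.4946, 0.0079, 0.1975]
eef_rot: [3.141, -0.0, 0.124]
force: [0.1, 0.0, -1.1]
grip_width: 0.0299
grip_force: 25.0
```

Emit:
carry_out(
  commands=[
    [1,[0,0,25],[0,0,0]],
    [1,[0,0,25],[0,0,0]],
    [1,[0,0,15],[0,0,0]],
    [1,[0,0,0],[0,0,0]],
    [1,[0,0,0],[0,0,0]],
  ],
)

```text
time_s: 10.65
ee_pos: [0.4953, 0.0071, 0.1333]
eef_rot: [3.141, -0.001, 0.122]
force: [0.7, -0.4, -1.6]
grip_width: 0.03
grip_force: 25.0
```

Run:
```python
from h import *
o=ctrl.get_obs(); print(o["time_s"],o["ee_pos"].round(4),o["eef_rot"].round(4),o["force"].round(2),o["grip_width"])
for c in ["side","wrist","top"]:
    d=ctrl.camera(c); 
    if c!="top": cv2.imwrite(f"pics/{c}3.png",d["img"])
    for t in ["meter","meter_tip","plug_round","plug_square"]:
        for r in ctrl.place_of(t,c)[:2]: print(c,t,round(r["score"],2),np.round(r["at"],4))
print(ray(d,[[211.4,246.3],[272.8,245.9]],.02).round(4))
s=cv2.imread("pics/side3.png")[190:270,270:370]; w=cv2.imread("pics/wrist3.png")
cv2.imwrite("pics/v3.png",np.hstack([cv2.resize(s,(400,320),interpolation=cv2.INTER_CUBIC),cv2.resize(w,(400,320),interpolation=cv2.INTER_AREA)]))
```

```text
10.65 [0.4953 0.0071 0.1333] [ 3.1413e+00 -1.2000e-03  1.2250e-01] [ 0.73 -0.36 -1.62] 0.02999783567203316
side meter 0.79 [ 0.4158 -0.3608  0.061 ]
side meter 0.65 [ 0.5856 -0.2247  0.0588]
side meter_tip 0.4 [ 0.582  -0.2255 -0.0014]
side plug_round 0.59 [0.4896 0.1649 0.0209]
side plug_square 0.59 [0.491  0.1651 0.0222]
side plug_square 0.36 [0.4947 0.0059 0.0187]
wrist meter 0.81 [0.4937 0.0077 0.1019]
wrist meter_tip 0.76 [ 0.586  -0.2259 -0.0013]
wrist meter_tip 0.39 [0.4939 0.0049 0.0461]
wrist plug_round 0.79 [0.489  0.1662 0.0159]
wrist plug_square 0.65 [0.4961 0.0107 0.0212]
top meter 0.67 [ 0.5851 -0.2224  0.0567]
top meter 0.52 [ 0.4185 -0.3593  0.058 ]
top plug_round 0.73 [0.4914 0.166  0.0152]
[[0.4917 0.168  0.02  ]
 [0.494  0.0081 0.02  ]]
```

View pics/v3.png

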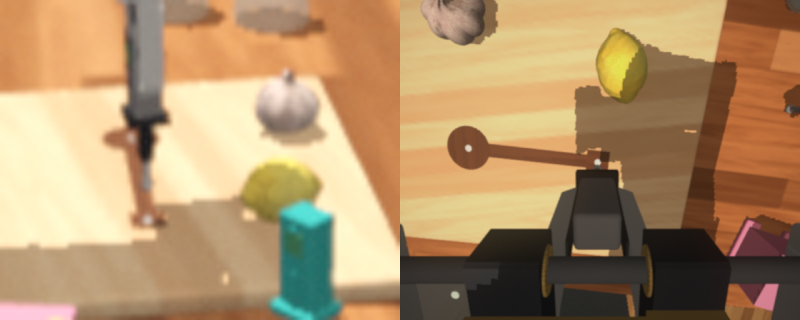

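The ball hangs just above the square plug. In the side crop it is at (147,187), with the plug at (147,218). The wrist view shows the strip running to the round pin at (468,148) with nothing in the way. Pressing gently now.

Emit:
carry_out(
  commands=[
    [1,[-1,0,8],[0,0,0]],
    [1,[0,0,8],[0,0,0]],
    [1,[0,0,4],[0,0,0]],
    [1,[0,0,4],[0,0,0]],
    [1,[0,0,4],[0,0,0]],
    [1,[0,0,4],[0,0,0]],
    [1,[0,0,0],[0,0,0]],
    [1,[0,0,0],[0,0,0]],
    [1,[0,0,0],[0,0,0]],
  ],
)

```text
time_s: 12.52
ee_pos: [0.4939, 0.0073, 0.1006]
eef_rot: [3.142, -0.0, 0.123]
force: [0.6, 0.1, -0.4]
grip_width: 0.0299
grip_force: 25.0
```

Run:
```python
from h import *
f=[]
for i in range(4):
    d=ctrl.camera("wrist" if i%2 else "side"); o=ctrl.get_obs(); f.append(o["force"]); 
    if i==0: cv2.imwrite("pics/x.png",cv2.resize(d["img"][190:270,270:370],(800,600),interpolation=cv2.INTER_CUBIC))
print(np.mean(f,0),np.array(f).round(2)[:,2],o["ee_pos"].round(4),o["eef_rot"].round(4))
d=ctrl.camera("wrist");print(ray(d,[[109,222],[317,241]],.02).round(4))
```

```text
[-0.11043784  0.05876274 -0.00599125] [ 0.15  0.26 -0.29 -0.14] [0.4939 0.0072 0.1005] [ 3.1415e+00 -1.0000e-04  1.2290e-01]
[[0.4991 0.1502 0.02  ]
 [0.5032 0.0066 0.02  ]]
```

View pics/x.png

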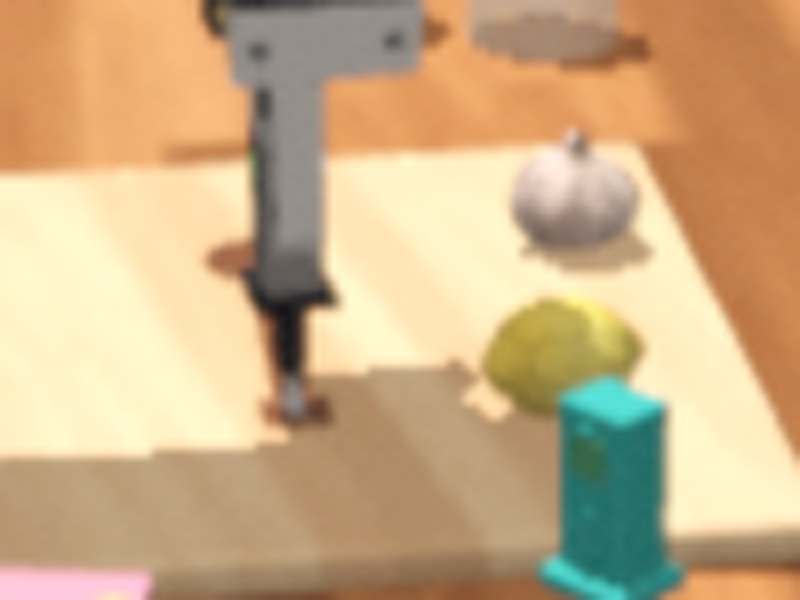

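The ball sits in the middle of the square plug (crop 292,408). The vertical force rose by about 1.3 N, so the spring is roughly 5–6 mm in. I run the strip at 4 cm/s.

Emit:
carry_out(
  commands=[
    [1,[0.3,-3,0],[0,0,0]],
    [1,[0.5,-5,0],[0,0,0]],
    [1,[0.5,-5,0],[0,0,0]],
    [1,[0.5,-5,0],[0,0,0]],
    [1,[0.5,-5,0],[0,0,0]],
    [1,[0.5,-5,0],[0,0,0]],
    [1,[0.5,-5,0],[0,0,0]],
    [1,[0.5,-5,0],[0,0,0]],
    [1,[0.5,-5,0],[0,0,0]],
    [1,[0.5,-5,0],[0,0,0]],
  ],
)

```text
time_s: 14.02
ee_pos: [0.4927, 0.0558, 0.1004]
eef_rot: [3.142, 0.0, 0.123]
force: [-0.3, -1.5, -0.7]
grip_width: 0.0304
grip_force: 25.0
```

Emit:
carry_out(
  commands=[
    [1,[0.5,-5,0],[0,0,0]],
    [1,[0.5,-5,0],[0,0,0]],
    [1,[0.5,-5,0],[0,0,0]],
    [1,[0.5,-5,0],[0,0,0]],
    [1,[0.5,-5,0],[0,0,0]],
    [1,[0.5,-5,0],[0,0,0]],
    [1,[0.5,-5,0],[0,0,0]],
    [1,[0.5,-5,0],[0,0,0]],
    [1,[0.5,-5,0],[0,0,0]],
    [1,[0.5,-5,0],[0,0,0]],
  ],
)

```text
time_s: 15.28
ee_pos: [0.4915, 0.106, 0.1004]
eef_rot: [3.142, 0.0, 0.123]
force: [-0.7, -0.6, -0.2]
grip_width: 0.0297
grip_force: 25.0
```

Run:
```python
from h import *
f=[]
for c in ["wrist","top","side"]:
    d=ctrl.camera(c); o=ctrl.get_obs(); f.append(o["force"])
    for t in ["meter_tip","plug_round"]:
        for r in ctrl.place_of(t,c)[:2]: print(c,t,round(r["score"],2),np.round(r["at"],4))
print(np.mean(f,0),o["ee_pos"].round(4),o["eef_rot"].round(4),o["time_s"])
```

```text
wrist meter_tip 0.68 [0.4902 0.1046 0.0723]
wrist meter_tip 0.6 [0.492  0.1038 0.0185]
wrist plug_round 0.64 [0.4887 0.1667 0.018 ]
side meter_tip 0.51 [ 0.5801 -0.2248 -0.0009]
side plug_round 0.44 [ 0.3069 -0.4087 -0.0005]
side plug_round 0.36 [0.4943 0.1643 0.0223]
[ 0.10838772  1.47942244 -0.2349494 ] [0.4916 0.1057 0.1005] [-3.1414 -0.      0.1227] 15.625
```

Emit:
carry_out(
  commands=[
    [1,[0.6,-5,0],[0,0,0]],
    [1,[0.6,-5,0],[0,0,0]],
    [1,[0.6,-5,0],[0,0,0]],
    [1,[0.6,-5,0],[0,0,0]],
    [1,[0.6,-5,0],[0,0,0]],
    [1,[0.6,-5,0],[0,0,0]],
    [1,[0.6,-5,0],[0,0,0]],
    [1,[0.6,-5,0],[0,0,0]],
    [1,[0.6,-5,0],[0,0,0]],
    [1,[0.6,-5,0],[0,0,0]],
  ],
)

```text
time_s: 16.98
ee_pos: [0.4914, 0.1564, 0.1005]
eef_rot: [3.142, -0.0, 0.123]
force: [0.1, -1.4, 0.7]
grip_width: 0.0299
grip_force: 25.0
```

Emit:
carry_out(
  commands=[
    [1,[0.6,-5,0],[0,0,0]],
    [1,[0.6,-4,0],[0,0,0]],
    [1,[0,-1,0.5],[0,0,0]],
    [1,[0,0,0.5],[0,0,0]],
    [1,[0,0,0],[0,0,0]],
    [1,[0,0,0],[0,0,0]],
    [1,[0,0,0],[0,0,0]],
  ],
)

```text
time_s: 17.85
ee_pos: [0.4914, 0.1662, 0.0995]
eef_rot: [-3.141, -0.0, 0.123]
force: [0.4, 1.0, 0.4]
grip_width: 0.0298
grip_force: 25.0
```

Run:
```python
from h import *
f=[]
for c in ["wrist","top","side"]:
    d=ctrl.camera(c); o=ctrl.get_obs(); f.append(o["force"])
    for t in ["meter_tip","meter","plug_round","plug_square"]:
        for r in ctrl.place_of(t,c)[:2]: print(c,t,round(r["score"],2),np.round(r["at"],4))
    if c=="side": cv2.imwrite("pics/f.png",cv2.resize(d["img"][170:260,250:370],(800,600),interpolation=cv2.INTER_CUBIC))
print(np.mean(f,0),o["ee_pos"].round(4),o["eef_rot"].round(4),o["time_s"])
```

```text
wrist meter 0.85 [0.4904 0.166  0.0723]
wrist plug_round 0.86 [0.4906 0.1666 0.0148]
wrist plug_square 0.75 [0.4955 0.0101 0.0194]
top meter 0.84 [ 0.4192 -0.3602  0.0617]
top meter 0.69 [ 0.5819 -0.2266  0.0584]
top plug_square 0.41 [0.4951 0.0096 0.025 ]
side meter_tip 0.38 [ 0.5833 -0.2248 -0.0019]
side meter 0.88 [ 0.5869 -0.2208  0.0576]
side meter 0.44 [0.489  0.1647 0.0732]
side plug_round 0.51 [0.494  0.164  0.0249]
side plug_square 0.72 [0.4879 0.1673 0.0745]
side plug_square 0.41 [0.4911 0.0035 0.0187]
[-0.05688699  1.16596348  0.43196605] [0.4914 0.1662 0.0994] [-3.1416e+00 -1.0000e-04  1.2280e-01] 18.4
```

View pics/f.png

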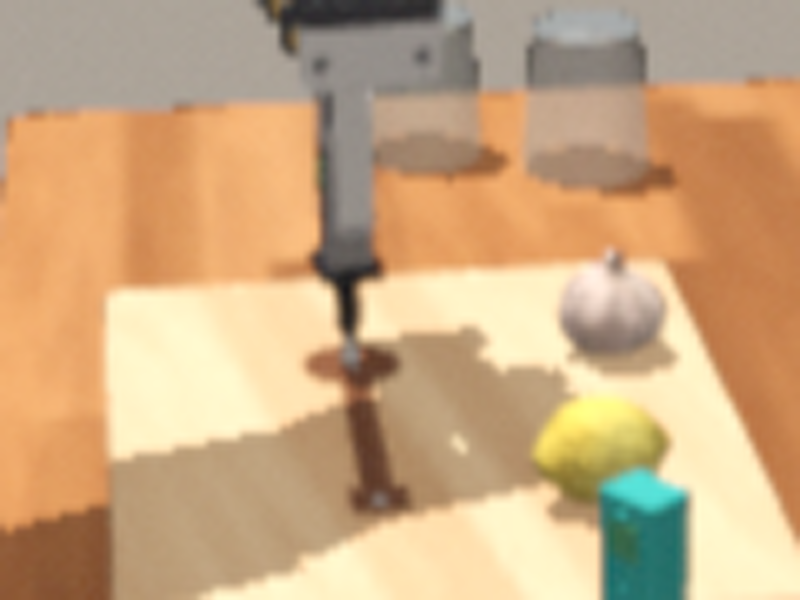

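The ball is on the round plug (crop 350,366; plug centre about 352,363), perhaps 2 mm short. I nudge it 1.5 mm and settle.

Emit:
carry_out(
  commands=[
    [1,[0.1,-1,0],[0,0,0]],
    [1,[0.1,-0.5,0],[0,0,0]],
    [1,[0,0,0],[0,0,0]],
    [1,[0,0,0],[0,0,0]],
    [1,[0,0,0],[0,0,0]],
    [1,[0,0,0],[0,0,0]],
  ],
)

```text
time_s: 19.35
ee_pos: [0.4913, 0.1676, 0.0995]
eef_rot: [3.142, 0.0, 0.123]
force: [-0.5, -1.1, -0.3]
grip_width: 0.0303
grip_force: 25.0
```

```bash
python3 -c "
from station import ctrl
o=ctrl.get_obs();print(o['ee_pos'],o['force'],o['joint_vel'].round(3));print(ctrl.hand_in())"
```

```text
[0.49134556 0.16764891 0.09945422] [-0.50602731 -1.11965926 -0.32408255] [ 0.002  0.    -0.001 -0.    -0.001 -0.   ]
the job is handed in; nothing more can be done
None
```

The job is handed in at about 19 s of the 51 s: the meter is held upright and still on the round plug, its ball about 2 mm or less from the middle and its tip pressed about 7–8 mm in (worked out from position; the force reading is too noisy to confirm it); the judge's verdict was not shown.

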